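# Raise the herb garden's grow lamp to its 10 cm mark and hold it

### The job

The herbs have grown up to the lamp of the countertop garden. Squeeze the lock button into the grip on top of the lamp to free its telescoping post, and lift the lamp until the 10 cm line of the post's scale is level with the top of the collar. Finish holding it still there with the button squeezed in, as I may want it a little higher before it locks; leave the mug, the bottle and the snips where they are.

Things in the scene. Friction and masses are not known exactly. Their poses are not given: they have to be found in the camera images.
- garden: Fixed herb garden: white tank 200 x 290 mm, 95 mm high (own x, y, z), six herbs up to 55 mm tall on its black deck. Origin: centre of the underside, on the counter. Front (panel) to its -x; the lamp's column stands at the back on the axis x = +70 mm, y = 0 and carries the white hood (150 x 262 x 22 mm) forward over the herbs. Turned up to 0.6 rad either way. Only lamp and button move.
- collar_top (a point): Middle of the grey collar on top of the column's fixed sleeve, 150 mm above the counter; its top edge is the scale's index. The aluminium post (14 x 28 mm) sliding out of it has a dark tick every 10 mm and, at 50 and 100 mm, a bolder line right across; the 10 cm line is the second bold one. It comes into sight only as the lamp goes up.
- lamp (a joint): How far the post is drawn out, straight up = scale reading at the collar top, m. Starts at 0, fully down; 0.13 at most; 0.100 = the 10 cm line level with the collar. Button out: a pin locks the post solidly, in a notch each 10 mm (do not force it). Button pressed in over 3 mm: the post slides freely (lamp about 0.4 kg) and sinks unless held up.
- lamp_grip (a point): Where to take the lamp: midway between the grip's two squeezed faces, 28 mm over the hood's flat top, 218 mm + scale reading over the counter. The grip is a grey block 60 mm long (x), 30 mm thick (y), 48 mm tall on the hood right above the post, free all round. Axes as the garden's: close the fingers along y, one on the button (+y face), one on the ribbed fixed -y face.
- button_face (a point): Middle of the outer face of the lock button: a grey paddle 36 mm (x) by 26 mm (z), centred 28 mm above the hood's top, that stands 8 mm out of the grip's +y face (38 mm over button and grip, 32 mm when pressed right in).
- lock_button (a joint): How far the lock button is pressed in, towards the garden's -y, in m: 0 = out (locked), 0.006 = right in. Sprung: 6 N to start it, 9 N right in; it comes out again when let go.
- mug: White mug, 82 mm across, 95 mm high, beside the garden; leave it alone. Origin: centre of its underside.
- plant_food: White bottle of plant food, 60 mm across, 155 mm high, beside the garden; leave it alone. Origin: centre of its underside.
- snips: Herb snips with black handles, 170 mm long, 12 mm thick, lying behind the garden; leave them alone. Origin: on the counter near their middle.

How it is judged:
By the outcome, as a careful person would: the job done as asked, in the order asked, and still so for the second after the job is handed in, while the arm keeps its last pose, push and grip.
It also fails if it takes over 29 s, if anything falls off the work surface, if the arm or the gripper's body presses on something with over 40 N, if the wrist force passes 120 N, or if a joint passes its speed limit or range.

### The arm

A 7-joint arm with a two-finger parallel gripper is mounted at the origin on the work surface. World frame = base frame: x ahead of the robot, y to its left, z up, the work surface at z = 0. Lengths are in m, angles in rad, forces in N, time in s.
With the tool pointing down it reaches from about 0.425 to 0.875 m from the base axis. Payload 4.7 kg.
Tool frame: the origin (TCP) lies where the fingers leave the gripper's body, on its centre line; the fingertips stand 73 mm ahead of it and the grasp point (between the pads) lies 54 mm ahead of it; y points along the fingers, z is the direction in which the jaws open and shut, and the axes are right-handed (so a half turn about y gives the same grasp; the last joint's range is limited). The gripper opens to 85 mm and grips with 20 to 120 N. Pads are 22 mm wide; open, the fingers measure 114 mm over their backs; the gripper's body (76 mm by 85 mm) begins 54 mm behind the grasp point. The pads swing forward as they close: fully open they stand 13 mm farther back than shut.
Start: joints at [-1.117, 0.321, -0.07, 1.45, 0.023, 1.371, -0.057], TCP at [0.277, 0.588, 0.304] pointing down, gripper open.
Joint ranges: [-2.86, 2.86], [-0.3, 2.09], [-1.38, 1.24], [0.06, 2.45], [-1.56, 4.7], [0.09, 2.05], [-2.69, 2.69]. Speed limits (rad/s): [2.57, 2.57, 3.14, 3.14, 3.14, 3.14, 3.14].

### API

Orientations are given as a rotation vector (axis times angle).
In Python, from workcell import robot gives the robot as it stands. The module is installed in compiled form; this text tells all that it offers.
- The arm moves only by the shell command python3 -m handwheel 'ROWS' [FORCE]. ROWS is JSON, one flat list of numbers, 7 for each row, row after row: the opening, from 0 (shut) to 1 (fully open), then the shift along the tool's x, y, z scaled (see below), then the turn, a rotation vector about the tool's x, y, z scaled (see below). In form: [gripper, tx, ty, tz, ax, ay, az, gripper, tx, ty, tz, ax, ay, az, ...]. A call has exactly 8 rows; each row is the pose to reach, as a shift and turn from the pose commanded when the call began, along the tool's axes at that moment, turning the shorter way round; what a row does not reach only later rows make up. The controller multiplies each number of a shift by 0.3 m and each number of a turn by pi rad. A row lasts 1/12 s, in which the tool goes at most 41.7 mm and 7.16 degrees, less where a joint would pass 70% of its speed; a pose out of reach is approached as far as the arm can. A call with a number of a shift or a turn outside -1 to 1 is refused whole. A call with a gripper value outside its range is refused whole. The fingers move at their own pace and stop on an object; FORCE is the grip in N (left out, the last holds). Time passes only in rows, so rows that repeat a pose let the fingers close, or fill a call up. It gives the time, the measured TCP pose, the force and the opening at its end, in the units of the state.
- robot.get_obs(): the state, without advancing time (a new reading comes with each control period).
- robot.get_image(name): name is "side" or "top" or "wrist"; returns a dict with "img" (480x640x3 uint8, red, green, blue), "K" (3x3 intrinsics, pixels), "k1" (the pictures are not rectified: a ray, as slopes to the right and down, at radius r is drawn at 1 + k1 r^2 times it, then the intrinsics apply), "rvec" (rotation vector, rad) and "tvec" (3), from world to camera coordinates, as OpenCV has them; the wrist camera has in their place "mount" (4x4, takes a point from camera to tool coordinates, whose origin is the TCP and whose axes are the tool frame's). Camera axes: x right, y down, z forward; pixel columns grow to the right and rows downward; lengths in m; the calibration is good to about 2 mm. A picture is of the moment at which its call begins: read the wrist's pose just before it. There is no depth.
- robot.close_job(): hands the job in, once; it reports no verdict.
The state is a dict: "time": time; "q": joint angles; "dq": joint speeds; "joint_efforts": joint torques, N m; "ee_pos": TCP position; "tcp_rot": TCP orientation; "force": force on the tool from outside, world axes, zero at the start; "ft_torque": the same for the moment, N m; "gripper_width": finger opening in m.
Only numpy, scipy, OpenCV 4.12 (cv2) and the standard library are available. Lean on these libraries where they do the work, as an engineer would, in place of code of your own. Each camera call takes 0.05 s, during which the arm holds its last target.

## Working session

There is one attempt and no reset: what is moved stays moved. The work goes in short steps, Python scripts to look and compute and a shell command to move; the robot and the scene stay as the last step left them, time stands still between calls to the robot, and variables do not carry over. Pictures are saved under pics/ and viewed, and the job is handed in when it is done.

```bash
mkdir -p pics; python3 - <<'E'
from workcell import robot
import cv2
o=robot.get_obs();print(o)
for n in("side","top","wrist"):
    d=robot.get_image(n);cv2.imwrite(f"pics/{n}0.png",d["img"][:,:,::-1])
    print(n,{k:v for k,v in d.items() if k!="img"})
E
```

```text
{'time': 0.0, 'q': array([-1.11691823,  0.32181233, -0.07006404,  1.45172233,  0.02259258,
        1.37082391, -0.05691933]), 'dq': array([ 1.79945969e-04,  5.55045678e-04, -3.86059296e-04,  3.62207179e-05,
       -1.59064744e-04, -1.45685230e-03, -9.55891344e-04]), 'joint_efforts': array([ 7.39097436e-05, -4.93588936e+01, -3.82132223e-01, -3.14318848e+01,
        1.30390291e-02,  1.15645319e-02,  2.18530022e-05]), 'ee_pos': array([0.27659712, 0.58774202, 0.30280639]), 'tcp_rot': array([-1.54509757,  0.34525835, -0.3447338 ]), 'force': array([-0.16955376, -0.06653294, -0.11839614]), 'ft_torque': array([-0.03861673,  0.01643206, -0.00563362]), 'gripper_width': 0.0853000677405909}
side {'K': array([[513.7862032 ,   0.        , 315.38197806],
       [  0.        , 513.7862032 , 242.27256188],
       [  0.        ,   0.        ,   1.        ]]), 'k1': 0.02008144074601594, 'rvec': array([ 2.30369446, -0.22197547,  0.11002235]), 'tvec': array([-0.52200121,  0.24758871,  1.00178528])}
top {'K': array([[546.58035899,   0.        , 314.18362238],
       [  0.        , 546.58035899, 229.58139484],
       [  0.        ,   0.        ,   1.        ]]), 'k1': -0.10885485795239645, 'rvec': array([ 2.14606479, -2.16271572,  0.1273155 ]), 'tvec': array([0.09989044, 0.5613953 , 1.36883734])}
wrist {'K': array([[389.62381408,   0.        , 316.75258647],
       [  0.        , 389.62381408, 233.04350153],
       [  0.        ,   0.        ,   1.        ]]), 'k1': -0.024017623368081487, 'mount': array([[ 3.18631934e-04,  9.59839193e-01,  2.80550571e-01,
        -7.16606252e-02],
       [ 6.17701043e-04, -2.80550721e-01,  9.59839003e-01,
        -7.05628441e-02],
       [ 9.99999758e-01, -1.32538977e-04, -6.82286089e-04,
        -1.59949344e-03],
       [ 0.00000000e+00,  0.00000000e+00,  0.00000000e+00,
         1.00000000e+00]])}
```

View pics/side0.png

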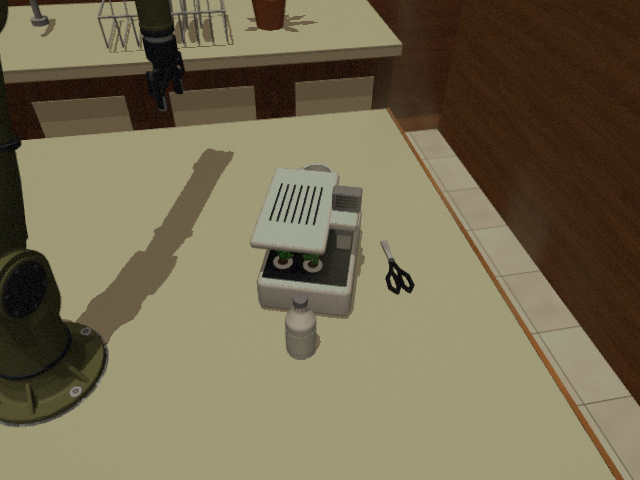

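View pics/top0.png

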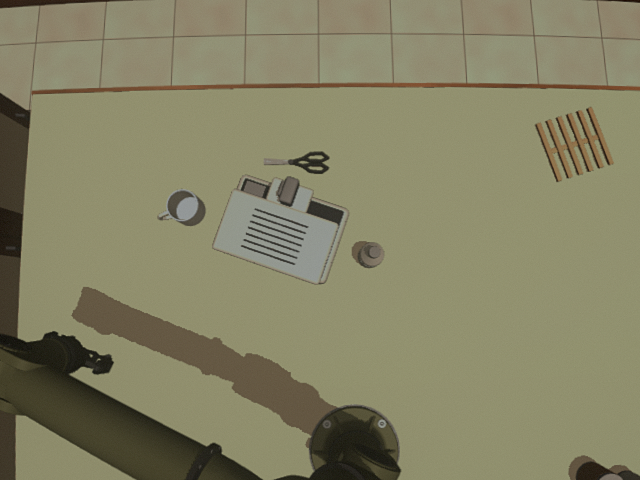

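View pics/wrist0.png

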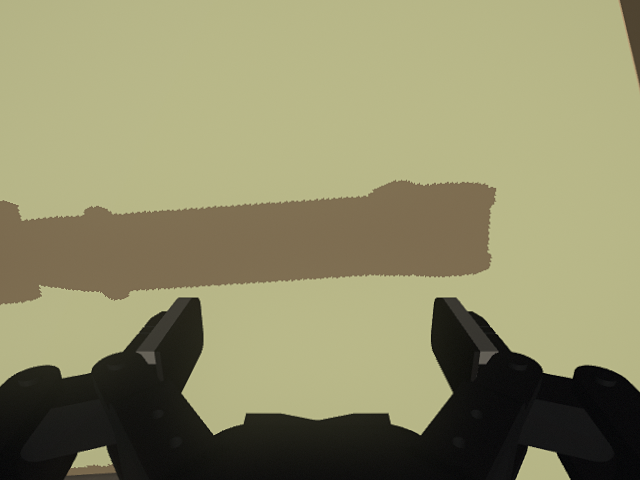

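```bash
cat > h.py <<'E'
import numpy as np, cv2
from scipy.spatial.transform import Rotation as R
def undist(d,px):
    p=np.atleast_2d(np.array(px,float))
    return cv2.undistortPoints(p[:,None],d["K"],np.array([d["k1"],0,0,0,0.]))[:,0]
def cam(d,obs=None):
    if "rvec" in d:
        Rm=cv2.Rodrigues(d["rvec"])[0].T; return Rm,-Rm@d["tvec"]
    Rt=R.from_rotvec(obs["tcp_rot"]).as_matrix(); M=d["mount"]
    return Rt@M[:3,:3], Rt@M[:3,3]+obs["ee_pos"]
def onz(d,px,z,obs=None):
    Rm,c=cam(d,obs); u=undist(d,px); r=np.c_[u,np.ones(len(u))]@Rm.T
    return c+r*((z-c[2])/r[:,2])[:,None]
def proj(d,P,obs=None):
    Rm,c=cam(d,obs)
    return cv2.projectPoints((np.atleast_2d(P)-c)@Rm,np.zeros(3),np.zeros(3),d["K"],np.array([d["k1"],0,0,0,0.]))[0][:,0]
E
python3 - <<'E'
import cv2
i=cv2.imread("pics/top0.png")[155:305,190:390];cv2.imwrite("pics/topz.png",cv2.resize(i,None,fx=4,fy=4,interpolation=2))
i=cv2.imread("pics/side0.png")[150:330,240:390];cv2.imwrite("pics/sidez.png",cv2.resize(i,None,fx=3.3,fy=3.3,interpolation=2))
E
```

```text
(no output)
```

View pics/topz.png

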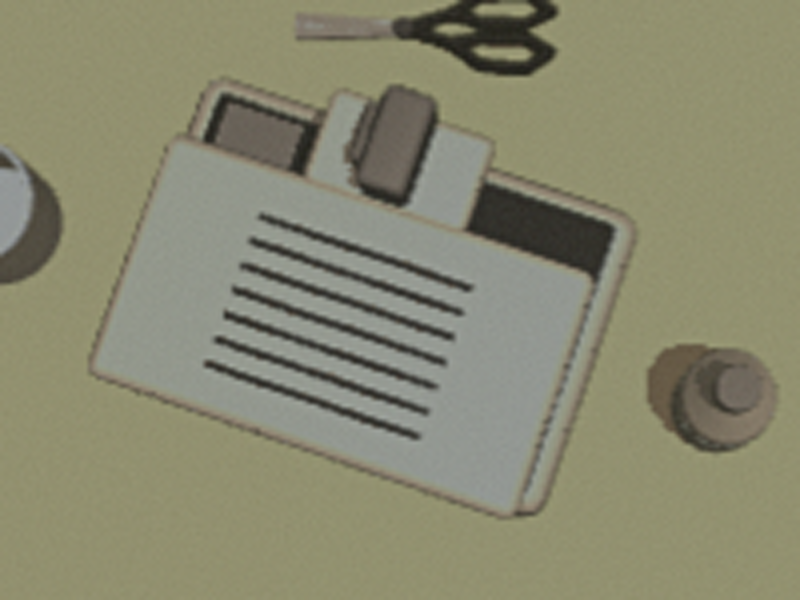

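View pics/sidez.png

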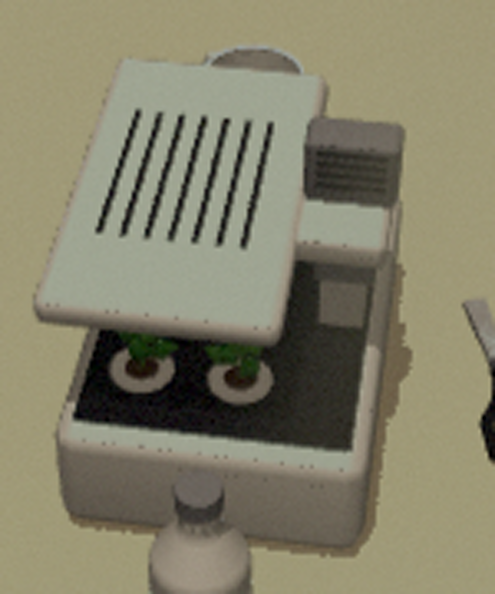

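```bash
python3 - <<'E'
from h import *
from workcell import robot
d=robot.get_image("top"); s=robot.get_image("side")
z=lambda l:np.array(l)/4+[190,155]-.375
zs=lambda l:np.array(l)/3.3+[240,150]-.35
a=onz(d,z([(260,216),(472,288),(206,364),(419,436)]),.19)
for i,j in((0,1),(2,3)): v=a[i]-a[j];print("yaw slot",np.arctan2(-v[0],v[1]))
v=a[0]-a[2];print("yaw x",np.arctan2(v[1],v[0]))
c=onz(d,z([(172,135),(590,268),(92,372),(512,516)]),.185);print("hood",c.round(4),np.linalg.norm(c[0]-c[1]),np.linalg.norm(c[0]-c[2]),c.mean(0))
g=onz(d,z([(388,86),(437,96),(408,193),(362,183)]),.238);print("grip",g.round(4),g.mean(0), np.linalg.norm(g[0]-g[1]),np.linalg.norm(g[1]-g[2]))
g=onz(s,zs([(308,118),(404,124),(398,152),(306,148)]),.238);print("grip side",g.round(4),g.mean(0))
print("cams",cam(d)[1],cam(s)[1])
t=onz(d,z([(222,80),(634,218),(545,512)]),.095);print("tank",t.round(3))
print("bottle",onz(d,z([(738,387)]),.155),onz(s,[(300,301)],.15)); print("mug",onz(d,[(183,206)],.095))
E
```

```text
yaw slot -0.3378876061030177
yaw slot -0.3320966082336526
yaw x -0.3424410017325416
hood [[0.6415 0.2835 0.185 ]
 [0.5614 0.0419 0.185 ]
 [0.5036 0.3281 0.185 ]
 [0.4199 0.0878 0.185 ]] 0.2545723760734019 0.144898338780508 [0.53161777 0.18531758 0.185     ]
grip [[0.6572 0.1549 0.238 ]
 [0.6513 0.1276 0.238 ]
 [0.5967 0.1438 0.238 ]
 [0.6026 0.1693 0.238 ]] [0.62695026 0.14888057 0.238     ] 0.02789997748372 0.056931082204209844
grip side [[0.6009 0.1712 0.238 ]
 [0.658  0.1542 0.238 ]
 [0.647  0.1272 0.238 ]
 [0.5929 0.1414 0.238 ]] [0.62470499 0.14849594 0.238     ]
cams [0.3881919  0.0876014  1.42845773] [ 0.39306472 -0.66114899  0.86356315]
tank [[0.695 0.267 0.095]
 [0.605 0.011 0.095]
 [0.424 0.068 0.095]]
bottle [[ 0.4947047  -0.04490759  0.155     ]] [[ 0.49260527 -0.04825095  0.15      ]]
mug [[0.61657848 0.42172978 0.095     ]]
```

```bash
cat > go.py <<'E'
import sys
from h import *
from workcell import robot
def rel(p,yaw=-.337,flip=None):
    o=robot.get_obs(); Rt=R.from_rotvec(o["tcp_rot"])
    gy=np.array([-np.sin(yaw),np.cos(yaw),0]); best=None
    for s in (1,-1):
        z=s*gy; y=np.array([0,0,-1.]); x=np.cross(y,z)
        w=(Rt.inv()*R.from_matrix(np.c_[x,y,z])).as_rotvec()
        print("sign",s,"turn/pi",(w/np.pi).round(4))
    t=Rt.inv().apply(np.array(p)-o["ee_pos"])
    print("t",o["time"],"pos",o["ee_pos"].round(4),"shift/.3",(t/.3).round(4),"axes",Rt.as_matrix().round(3).tolist(),"q",o["q"].round(3),"F",o["force"].round(1),o["gripper_width"])
E
python3 - <<'E'
from go import *
gc=np.array([.6258,.1487]);gy=np.array([np.sin(.337),np.cos(.337)])
print(gc+.001*gy)
rel([.6262,.1497,.362])
E
```

```text
[0.62613066 0.14964375]
sign 1 turn/pi [ 0.0003 -0.0327  0.    ]
sign -1 turn/pi [-0.000e+00  9.673e-01  4.000e-04]
t 0.25 pos [0.2767 0.588  0.3034] shift/.3 [ 1.6761 -0.1944 -0.8261] axes [[0.905, -0.0, 0.426], [-0.426, -0.001, 0.905], [0.0, -1.0, -0.001]] q [-1.117  0.321 -0.07   1.451  0.023  1.371 -0.057] F [-0.2  0.5  0.2] 0.08539070642350466
```

```bash
python3 -m handwheel '[1,0.05,-0.08,-0.03,0,0,0, 1,0.15,-0.15,-0.08,0,0,0, 1,0.26,-0.19,-0.13,0,-0.005,0, 1,0.38,-0.195,-0.19,0,-0.01,0, 1,0.5,-0.195,-0.25,0,-0.02,0, 1,0.62,-0.195,-0.31,0,-0.03,0, 1,0.74,-0.195,-0.37,0,-0.033,0, 1,0.84,-0.195,-0.42,0,-0.033,0]' 40; python3 -c "
from go import *
rel([.6262,.1497,.362])"
```

```text
time: 0.92
ee_pos: [0.453, 0.3638, 0.3627]
tcp_rot: [-1.555, 0.264, -0.266]
force: [0.6, 0.3, -0.3]
gripper_width: 0.085
sign 1 turn/pi [ 0.     -0.0003  0.0003]
sign -1 turn/pi [-5.000e-04  9.997e-01  0.000e+00]
t 0.9167 pos [0.453  0.3638 0.3627] shift/.3 [ 0.7812  0.0031 -0.4817] axes [[0.943, 0.001, 0.332], [-0.332, -0.0, 0.943], [0.001, -1.0, -0.0]] q [-0.8    0.15   0.088  1.543 -0.012  1.449  0.521] F [ 0.6  0.3 -0.3] 0.08504070694595219
```

```bash
python3 -m handwheel '[1,0.11,0,-0.07,0,0,0, 1,0.22,0,-0.14,0,0,0, 1,0.34,0,-0.21,0,0,0, 1,0.46,0,-0.28,0,0,0, 1,0.58,0,-0.35,0,0,0, 1,0.69,0,-0.42,0,0,0, 1,0.76,0,-0.47,0,0,0, 1,0.785,0,-0.485,0,0,0]'; python3 -c "
from go import *
rel([.6262,.1497,.362])
o=robot.get_obs();d=robot.get_image('wrist');cv2.imwrite('pics/w1.png',d['img'][:,:,::-1])
P=[[.6258,.1487,.238],[.6258,.1487,.218]]
gx=np.array([np.cos(.337),-np.sin(.337),0]);gy=np.array([np.sin(.337),np.cos(.337),0]);c=np.array([.6258,.1487,.238])
print(proj(d,[c+a*.03*gx+b*.015*gy for a,b in((1,1),(1,-1),(-1,-1),(-1,1))],o))
np.save('w1.npy',np.r_[o['ee_pos'],o['tcp_rot']])
d=robot.get_image('side');cv2.imwrite('pics/s1.png',d['img'][:,:,::-1])
"
```

```text
time: 1.58
ee_pos: [0.6278, 0.1454, 0.3621]
tcp_rot: [-1.557, 0.269, -0.271]
force: [-0.3, -1.2, 0.9]
gripper_width: 0.0852
sign 1 turn/pi [ 0.001  -0.0023  0.0006]
sign -1 turn/pi [-0.001   0.9977  0.0015]
t 1.5833 pos [0.6278 0.1454 0.3621] shift/.3 [-0.0098  0.0002  0.0117] axes [[0.941, 0.001, 0.337], [-0.337, -0.004, 0.941], [0.002, -1.0, -0.003]] q [-0.485  0.291  0.275  1.386 -0.075  1.475  1.012] F [-0.3 -1.2  0.9] 0.08521967952708154
[[352.56211657 305.48614408]
 [298.12209233 305.77788755]
 [295.61613144 198.63665898]
 [354.76138409 198.24405343]]
```

View pics/w1.png

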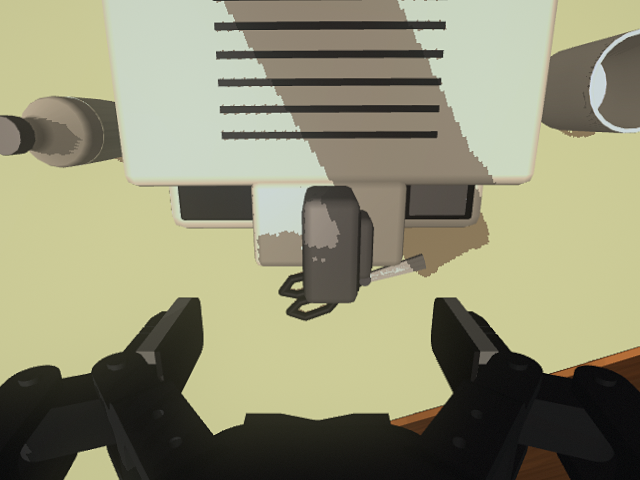

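```bash
python3 -c "
from go import *
rel([.6262,.1497,.362])
o=robot.get_obs();d=robot.get_image('wrist');i=d['img'][:,:,::-1]
cv2.imwrite('pics/w2.png',cv2.resize(i[170:320,250:420],None,fx=4,fy=4,interpolation=2))
gx=np.array([np.cos(.337),-np.sin(.337),0]);gy=np.array([np.sin(.337),np.cos(.337),0]);c=np.array([.6258,.1487,.238])
print(proj(d,[c+a*.03*gx+b*.015*gy for a,b in((1,1),(1,-1),(-1,-1),(-1,1))],o)*4-[1000,680])
"
```

```text
sign 1 turn/pi [ 0.0003 -0.0011 -0.    ]
sign -1 turn/pi [0.000e+00 9.989e-01 5.000e-04]
t 1.6833 pos [0.6263 0.1495 0.362 ] shift/.3 [-0.0005 -0.      0.0006] axes [[0.943, -0.0, 0.334], [-0.334, -0.001, 0.943], [-0.0, -1.0, -0.001]] q [-0.488  0.29   0.271  1.387 -0.076  1.475  1.01 ] F [ 0.1 -0.3 -0.5] 0.08533437493742108
[[383.01404299 562.65106021]
 [166.03912389 563.22401012]
 [155.633086   137.73275935]
 [391.19656224 136.95563734]]
```

View pics/w2.png

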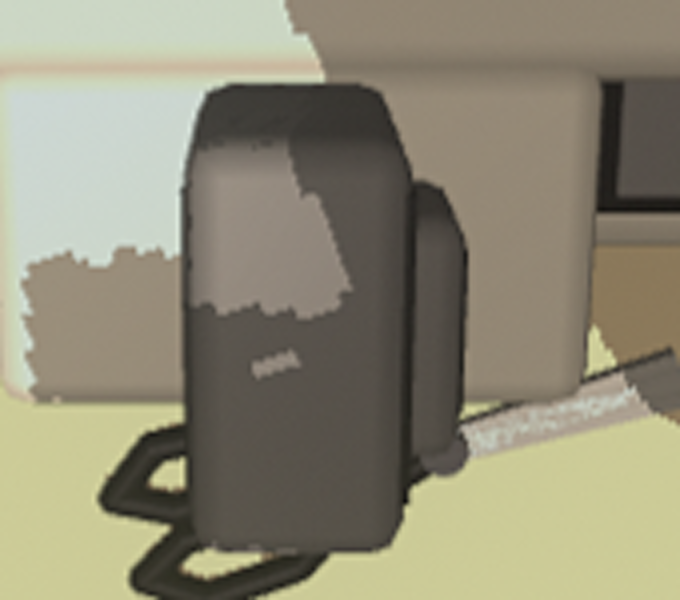

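```bash
python3 -m handwheel '[1,0,0.06,0.013,0,-0.001,0, 1,0,0.14,0.013,0,-0.001,0, 1,0,0.21,0.013,0,-0.001,0, 1,0,0.26,0.013,0,-0.001,0, 1,0,0.29,0.013,0,-0.001,0, 1,0,0.31,0.013,0,-0.001,0, 1,0,0.31,0.013,0,-0.001,0, 1,0,0.31,0.013,0,-0.001,0]'; python3 -c "
from go import *
rel([.627,.1525,.269])
o=robot.get_obs();d=robot.get_image('wrist');i=d['img'][:,:,::-1]
cv2.imwrite('pics/w3.png',i)
cv2.imwrite('pics/s3.png',cv2.resize(robot.get_image('side')['img'][100:260,240:400,::-1],None,fx=3.7,fy=3.7,interpolation=2))
"
```

```text
time: 2.4
ee_pos: [0.6267, 0.1565, 0.2702]
tcp_rot: [-1.554, 0.26, -0.261]
force: [-0.5, 0.3, -0.6]
gripper_width: 0.0852
sign 1 turn/pi [-0.0003  0.0017  0.0002]
sign -1 turn/pi [ 3.000e-04 -9.983e-01  5.000e-04]
t 2.4 pos [0.6267 0.1565 0.2702] shift/.3 [ 0.0053  0.0041 -0.0124] axes [[0.945, 0.001, 0.326], [-0.326, 0.001, 0.945], [0.001, -1.0, 0.001]] q [-0.491  0.33   0.259  1.519 -0.087  1.303  1.017] F [-0.5  0.3 -0.6] 0.08521167948563861
```

View pics/w3.png

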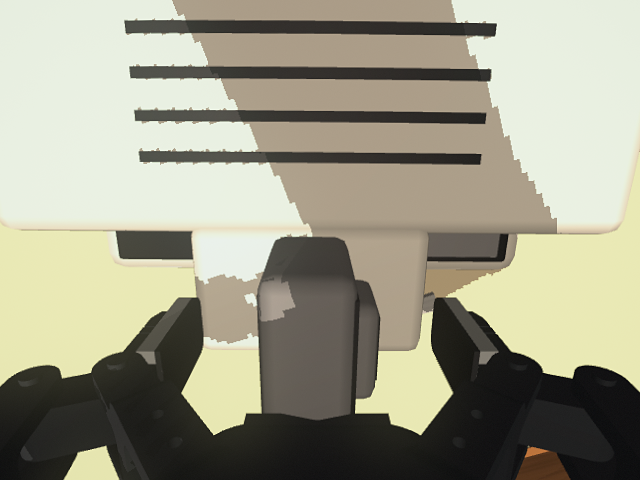

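View pics/s3.png

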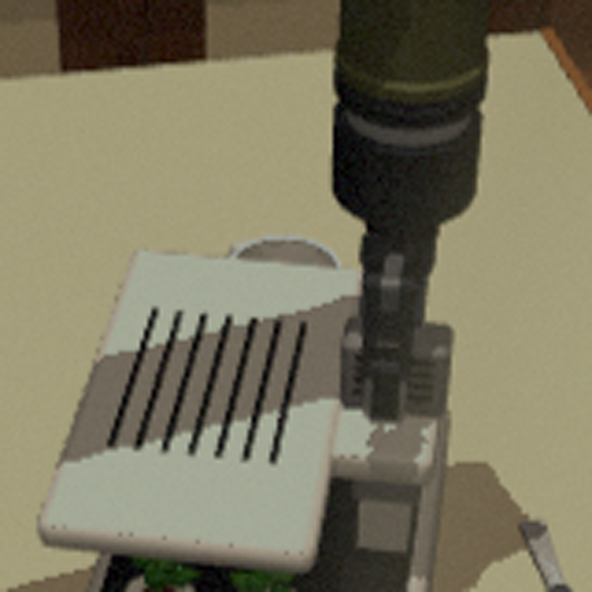

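```bash
python3 -c "
from go import *
rel([.627,.1525,.269])
o=robot.get_obs();d=robot.get_image('wrist');i=d['img'][:,:,::-1]
cv2.imwrite('pics/w4.png',cv2.resize(i[220:420,160:480],None,fx=2.5,fy=2.5,interpolation=2))
"
```

```text
sign 1 turn/pi [-0.0005  0.0014  0.0006]
sign -1 turn/pi [ 9.000e-04 -9.986e-01  8.000e-04]
t 2.5 pos [0.6272 0.156  0.2709] shift/.3 [ 0.0031  0.0063 -0.0112] axes [[0.945, 0.002, 0.326], [-0.326, 0.001, 0.945], [0.002, -1.0, 0.002]] q [-0.49   0.33   0.259  1.518 -0.087  1.303  1.017] F [-1.   0.1  0.1] 0.08533056553289403
```

View pics/w4.png

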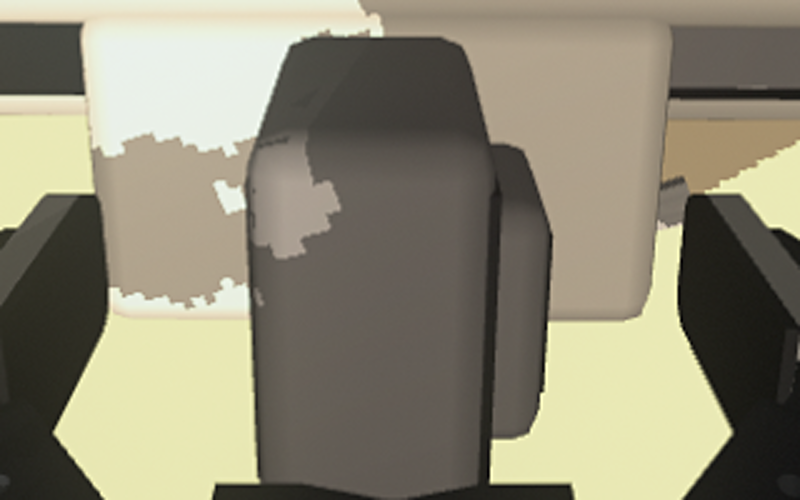

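```bash
python3 -m handwheel '[1,0.003,0.005,-0.008,0,0.0014,0, 1,0.003,0.005,-0.008,0,0.0014,0, 1,0.003,0.005,-0.008,0,0.0014,0, 0.6,0.003,0.005,-0.008,0,0.0014,0, 0.6,0.003,0.005,-0.008,0,0.0014,0, 0.6,0.003,0.005,-0.008,0,0.0014,0, 0.6,0.003,0.005,-0.008,0,0.0014,0, 0.6,0.003,0.005,-0.008,0,0.0014,0]' 40; python3 -c "
from go import *
rel([.6264,.1537,.269])
o=robot.get_obs();d=robot.get_image('wrist');i=d['img'][:,:,::-1]
cv2.imwrite('pics/w5.png',cv2.resize(i[220:420,160:480],None,fx=2.5,fy=2.5,interpolation=2))
"
```

```text
time: 3.22
ee_pos: [0.6268, 0.153, 0.2679]
tcp_rot: [-1.554, 0.265, -0.265]
force: [0.6, 0.5, -0.3]
gripper_width: 0.0514
sign 1 turn/pi [-0.     -0.0001  0.    ]
sign -1 turn/pi [-0.      0.9999 -0.    ]
t 3.2167 pos [0.6268 0.153  0.2679] shift/.3 [-0.0022 -0.0035  0.0018] axes [[0.944, 0.0, 0.331], [-0.331, 0.0, 0.944], [0.0, -1.0, 0.0]] q [-0.488  0.331  0.261  1.523 -0.087  1.299  1.017] F [ 0.6  0.5 -0.3] 0.051446198693075984
```

View pics/w5.png

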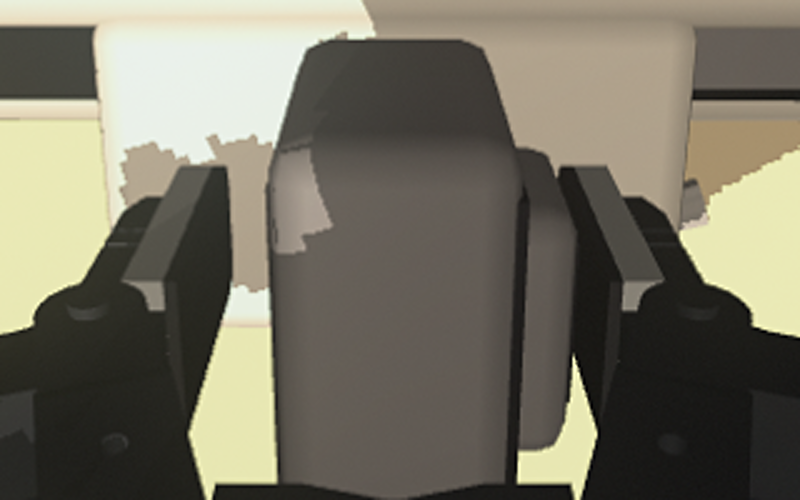

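```bash
python3 -m handwheel '[0.45,0,0,0.003,0,0,0, 0.4,0,0,0.003,0,0,0, 0.3,0,0,0.003,0,0,0, 0.2,0,0,0.003,0,0,0, 0.2,0,0,0.003,0,0,0, 0.2,0,0,0.003,0,0,0, 0.2,0,0,0.003,0,0,0, 0.2,0,0,0.003,0,0,0]' 40; python3 -c "
from go import *
rel([.6264,.1537,.269])
o=robot.get_obs();print(o['ft_torque']);d=robot.get_image('wrist');i=d['img'][:,:,::-1]
cv2.imwrite('pics/w6.png',cv2.resize(i[220:420,160:480],None,fx=2.5,fy=2.5,interpolation=2))
"
```

```text
time: 3.93
ee_pos: [0.6273, 0.154, 0.2693]
tcp_rot: [-1.553, 0.264, -0.266]
force: [-1.3, 0.7, 5.4]
gripper_width: 0.0312
sign 1 turn/pi [-0.0004 -0.0001  0.0003]
sign -1 turn/pi [-5.000e-04  9.999e-01 -6.000e-04]
t 3.9333 pos [0.6273 0.154  0.2693] shift/.3 [-0.0025  0.001  -0.0021] axes [[0.944, 0.001, 0.331], [-0.331, 0.001, 0.944], [0.001, -1.0, 0.001]] q [-0.488  0.33   0.261  1.52  -0.088  1.301  1.016] F [-1.3  0.7  5.4] 0.031243957115652893
[ 0.1887557   0.31819782 -0.1101335 ]
```

View pics/w6.png

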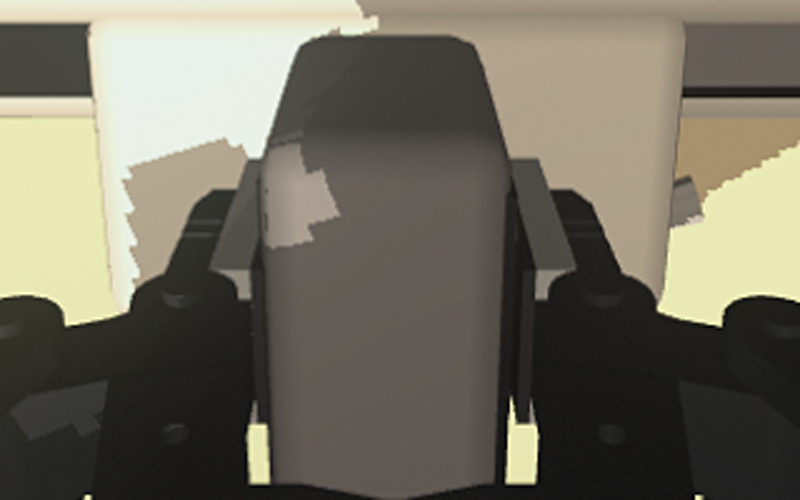

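```bash
python3 -m handwheel '[0.2,0,-0.01,0.003,0,0,0, 0.2,0,-0.025,0.003,0,0,0, 0.2,0,-0.045,0.003,0,0,0, 0.2,0,-0.07,0.003,0,0,0, 0.2,0,-0.095,0.003,0,0,0, 0.2,0,-0.115,0.003,0,0,0, 0.2,0,-0.13,0.003,0,0,0, 0.2,0,-0.135,0.003,0,0,0]'; python3 -c "
from go import *
rel([.6264,.1537,.369])
o=robot.get_obs();print(o['ft_torque']);d=robot.get_image('side');i=d['img'][:,:,::-1]
cv2.imwrite('pics/s7.png',cv2.resize(i[120:260,260:400],None,fx=4,fy=4,interpolation=2))
d=robot.get_image('wrist');cv2.imwrite('pics/w7.png',d['img'][:,:,::-1])
"
```

```text
time: 4.65
ee_pos: [0.6273, 0.1542, 0.3095]
tcp_rot: [-1.555, 0.265, -0.265]
force: [0.7, -2.3, -6.3]
gripper_width: 0.0317
sign 1 turn/pi [ 0.0001 -0.0002  0.0001]
sign -1 turn/pi [-1.000e-04  9.998e-01  1.000e-04]
t 4.65 pos [0.6273 0.1542 0.3095] shift/.3 [-0.0023 -0.1985 -0.0026] axes [[0.944, 0.0, 0.331], [-0.331, -0.0, 0.944], [0.0, -1.0, -0.0]] q [-0.491  0.311  0.264  1.464 -0.081  1.377  1.01 ] F [ 0.7 -2.3 -6.3] 0.031701844147657185
[-0.04143    -0.36141007  0.02060362]
```

View pics/s7.png

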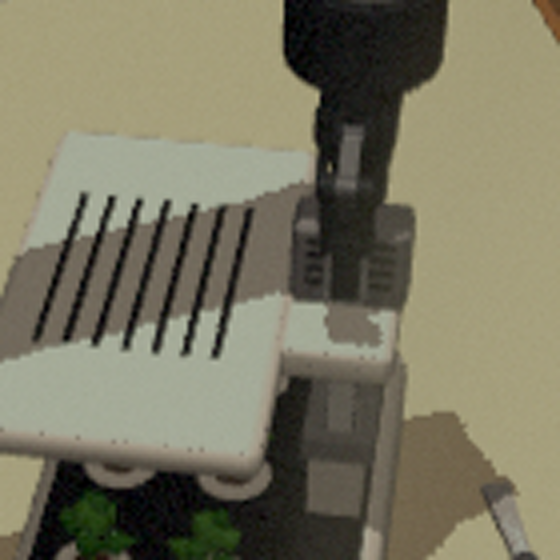

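View pics/w7.png

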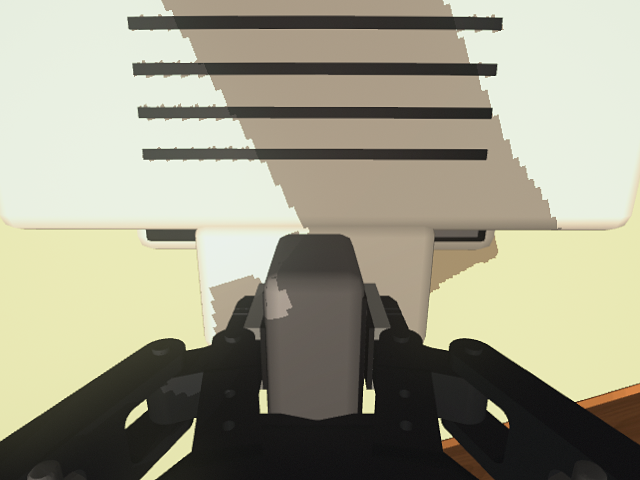

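```bash
python3 -m handwheel '[0.2,0,-0.012,0,0,0,0, 0.2,0,-0.04,0,0,0,0, 0.2,0,-0.07,0,0,0,0, 0.2,0,-0.105,0,0,0,0, 0.2,0,-0.14,0,0,0,0, 0.2,0,-0.17,0,0,0,0, 0.2,0,-0.19,0,0,0,0, 0.2,0,-0.195,0,0,0,0]'; python3 -c "
from go import *
rel([.6264,.1537,.3693])
o=robot.get_obs();d=robot.get_image('side');i=d['img'][:,:,::-1]
cv2.imwrite('pics/s8.png',cv2.resize(i[90:230,270:390],None,fx=5,fy=4.2,interpolation=2))
cv2.imwrite('pics/s8r.png',cv2.resize(i[160:240,310:390],None,fx=7,fy=7,interpolation=0))
rel([.6264,.1537,.3693])
d=robot.get_image('wrist');cv2.imwrite('pics/w8.png',d['img'][:,:,::-1])
rel([.6264,.1537,.3693])
"
```

```text
time: 5.42
ee_pos: [0.6273, 0.1542, 0.3687]
tcp_rot: [-1.555, 0.264, -0.266]
force: [-0.4, -4.3, -4.1]
gripper_width: 0.0312
sign 1 turn/pi [-0.     -0.0003  0.0002]
sign -1 turn/pi [-4.000e-04  9.997e-01 -1.000e-04]
t 5.4167 pos [0.6273 0.1542 0.3687] shift/.3 [-0.0024 -0.0019 -0.0024] axes [[0.943, 0.001, 0.331], [-0.331, -0.0, 0.943], [0.001, -1.0, 0.0]] q [-0.491  0.293  0.269  1.371 -0.077  1.488  1.006] F [-0.4 -4.3 -4.1] 0.031237309007838568
sign 1 turn/pi [-0.     -0.0002  0.0002]
sign -1 turn/pi [-3.000e-04  9.998e-01 -0.000e+00]
t 5.4667 pos [0.6273 0.1542 0.3684] shift/.3 [-0.0024 -0.003  -0.0025] axes [[0.943, 0.001, 0.331], [-0.331, -0.0, 0.943], [0.001, -1.0, 0.0]] q [-0.491  0.293  0.269  1.371 -0.077  1.487  1.006] F [-0.4 -4.3 -2.9] 0.03153784029545894
sign 1 turn/pi [ 0.     -0.0002  0.0001]
sign -1 turn/pi [-2.000e-04  9.998e-01  1.000e-04]
t 5.5167 pos [0.6273 0.1542 0.3678] shift/.3 [-0.0024 -0.0051 -0.0024] axes [[0.943, 0.0, 0.331], [-0.331, -0.0, 0.943], [0.0, -1.0, -0.0]] q [-0.491  0.293  0.269  1.372 -0.077  1.486  1.006] F [-1.1 -4.3 -2.7] 0.031126683393162154
```

View pics/s8.png

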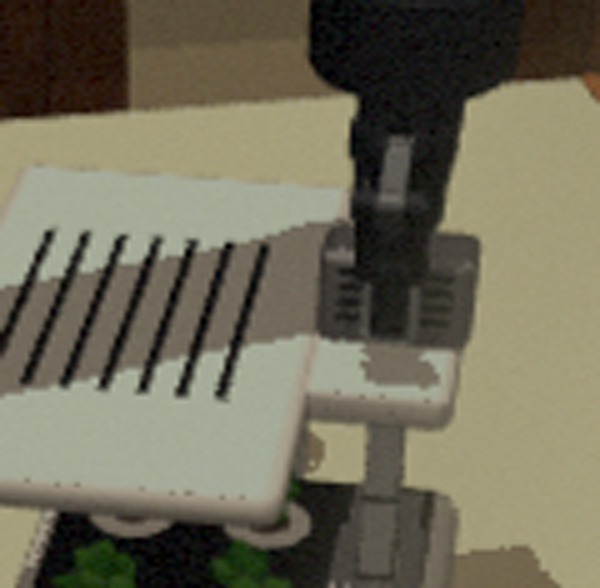

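View pics/s8r.png

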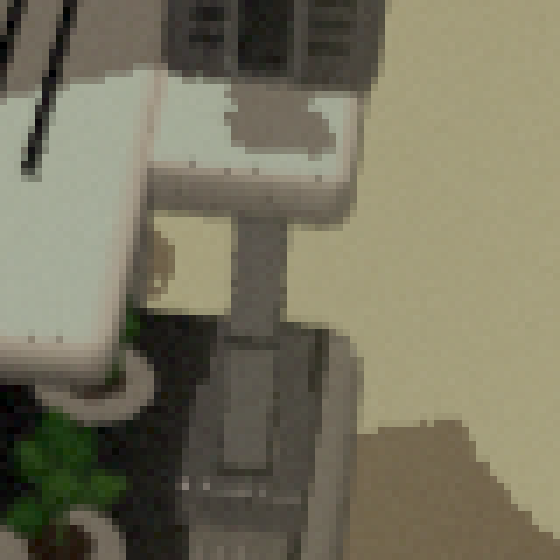

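View pics/w8.png

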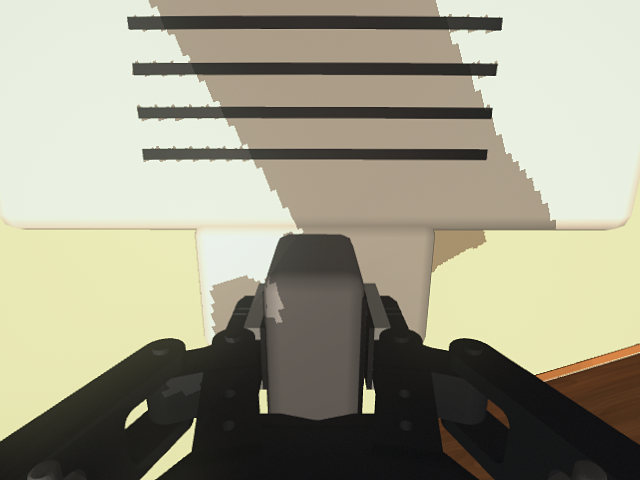

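```bash
python3 -m handwheel '[0.2,0,-0.003,0,0,0,0, 0.2,0,-0.003,0,0,0,0, 0.2,0,-0.003,0,0,0,0, 0.2,0,-0.003,0,0,0,0, 0.2,0,-0.003,0,0,0,0, 0.2,0,-0.003,0,0,0,0, 0.2,0,-0.003,0,0,0,0, 0.2,0,-0.003,0,0,0,0]'; python3 -c "
from go import *
rel([.6264,.1537,.3693])
d=robot.get_image('side');i=d['img'][:,:,::-1]
cv2.imwrite('pics/s9.png',cv2.resize(i[185:240,325:375],None,fx=10,fy=10,interpolation=0))
gy=np.array([np.sin(.337),np.cos(.337),0])
for off in (-.014,-.007):
  p=np.array([.6265,.1525,0])+off*gy
  for z in (.15,.2,.25,.268): print(off,z,((proj(d,p+[0,0,z])-[325,185]+.5)*10).round(0))
rel([.6264,.1537,.3693])
g=i[:,:,1].astype(int)
for r in range(200,236): print(r,g[r,340:352])
"
```

```text
time: 6.18
ee_pos: [0.6274, 0.1542, 0.3676]
tcp_rot: [-1.555, 0.265, -0.265]
force: [-0.5, -5.7, -3.7]
gripper_width: 0.0314
sign 1 turn/pi [ 0.0002 -0.0003 -0.0001]
sign -1 turn/pi [1.000e-04 9.997e-01 4.000e-04]
t 6.1833 pos [0.6274 0.1542 0.3676] shift/.3 [-0.0025 -0.0056 -0.0025] axes [[0.943, -0.0, 0.331], [-0.331, -0.001, 0.943], [-0.0, -1.0, -0.001]] q [-0.491  0.294  0.269  1.372 -0.077  1.487  1.006] F [-0.5 -5.7 -3.7] 0.03140606005645705
-0.014 0.15 [[201. 422.]]
-0.014 0.2 [[212. 238.]]
-0.014 0.25 [[224.  42.]]
-0.014 0.268 [[229. -32.]]
-0.007 0.15 [[204. 401.]]
-0.007 0.2 [[215. 217.]]
-0.007 0.25 [[228.  21.]]
-0.007 0.268 [[232. -52.]]
sign 1 turn/pi [ 0.0002 -0.0002 -0.    ]
sign -1 turn/pi [1.000e-04 9.998e-01 4.000e-04]
t 6.2333 pos [0.6274 0.1542 0.3676] shift/.3 [-0.0025 -0.0056 -0.0025] axes [[0.943, -0.0, 0.331], [-0.331, -0.001, 0.943], [-0.0, -1.0, -0.001]] q [-0.491  0.294  0.269  1.372 -0.077  1.487  1.006] F [-1.  -5.5 -2.7] 0.03153576826412454
200 [158 159 154  71  82  85  85  86  85  90  93 158]
201 [157 159 153  75  84  85  85  86  90  83  75 159]
202 [
[... 770 characters left out ...]
 87 87 85 87 86 76 68 73 71]
220 [67 64 75 89 84 89 89 87 75 66 79 74]
221 [68 65 86 88 85 91 84 86 74 79 71 77]
222 [68 57 88 85 85 89 88 85 69 78 75 76]
223 [70 68 88 85 84 88 88 87 66 83 72 74]
224 [68 66 85 85 90 88 90 86 67 83 71 73]
225 [66 68 85 86 90 90 90 84 66 81 75 75]
226 [66 69 83 80 81 82 84 82 56 79 69 74]
227 [63 52 54 53 57 59 62 72 69 72 72 72]
228 [67 71 71 71 70 59 64 63 58 72 76 70]
229 [71 73 76 78 83 67 68 82 68 70 74 73]
230 [83 84 90 92 98 67 70 99 74 75 74 76]
231 [66 65 57 68 72 61 67 73 77 86 85 93]
232 [63 65 60 63 67 62 67 69 66 70 73 71]
233 [66 68 67 65 68 69 63 67 66 72 75 73]
234 [69 66 62 65 70 66 70 65 71 69 74 69]
235 [81 82 78 73 74 74 72 72 70 72 70 68]
```

View pics/s9.png

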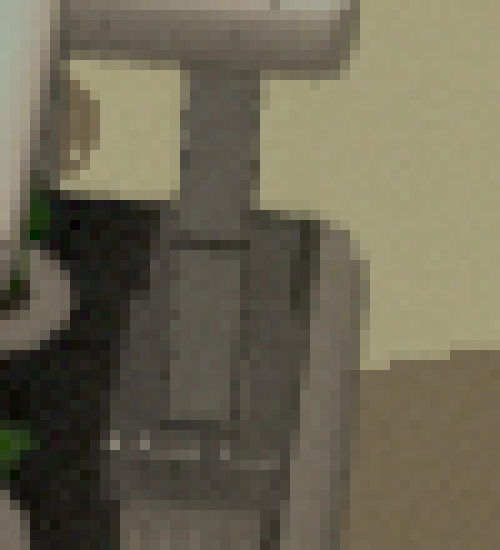

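```bash
python3 -m handwheel '[0.2,0,-0.003,0,0,0,0, 0.2,0,-0.006,0,0,0,0, 0.2,0,-0.006,0,0,0,0, 0.2,0,-0.006,0,0,0,0, 0.2,0,-0.006,0,0,0,0, 0.2,0,-0.006,0,0,0,0, 0.2,0,-0.006,0,0,0,0, 0.2,0,-0.006,0,0,0,0]'; python3 -c "
from go import *
rel([.6264,.1537,.3693])
d=robot.get_image('side');i=d['img'][:,:,::-1];g=i[:,:,1].astype(int)
for r in list(range(206,213))+list(range(223,232)): print(r,g[r,340:352])
o=robot.get_obs();print(o['ee_pos'],o['dq'].round(4))
d=robot.get_image('wrist');i=d['img'][:,:,::-1]
cv2.imwrite('pics/w9.png',cv2.resize(i[220:420,160:480],None,fx=2.5,fy=2.5,interpolation=2))
print(robot.get_obs()['ee_pos'])
"
```

```text
time: 6.9
ee_pos: [0.6274, 0.1542, 0.369]
tcp_rot: [-1.555, 0.266, -0.265]
force: [-0.1, -5.8, -5.6]
gripper_width: 0.0314
sign 1 turn/pi [ 0.0003 -0.0003 -0.0002]
sign -1 turn/pi [2.000e-04 9.997e-01 5.000e-04]
t 6.9 pos [0.6274 0.1542 0.369 ] shift/.3 [-0.0025 -0.001  -0.0025] axes [[0.943, -0.001, 0.331], [-0.331, -0.001, 0.943], [-0.0, -1.0, -0.001]] q [-0.491  0.294  0.269  1.369 -0.077  1.49   1.006] F [-0.1 -5.8 -5.6] 0.03142835930559396
206 [42 67 66 87 86 87 85 88 88 71 65 68]
207 [46 66 69 77 83 81 79 82 85 71 69 64]
208 [43 68 55 48 49 60 57 68 65 62 75 72]
209 [50 68 71 73 69 65 62 62 57 57 70 74]
210 [62 67 67 88 83 89 85 87 81 75 70 76]
211 [72 68 77 87 84 88 88 87 84 65 73 71]
212 [66 68 76 86 88 88 89 90 87 68 76 72]
223 [68 56 85 82 87 86 90 85 63 80 74 71]
224 [67 68 88 88 87 86 86 87 70 81 72 72]
225 [67 63 82 83 86 85 87 84 66 79 73 72]
226 [60 54 70 65 65 81 81 78 61 72 69 71]
227 [66 57 53 52 53 52 51 52 60 74 71 73]
228 [71 66 66 68 67 71 71 63 70 74 71 70]
229 [73 71 74 76 79 78 70 80 75 74 70 70]
230 [ 83  79  91  94 102  93  75  98  74  73  78  79]
231 [67 69 61 63 66 62 69 77 78 85 88 90]
[0.62737061 0.15420091 0.36900888] [-0.0004 -0.0009 -0.0004 -0.0002 -0.0002  0.0013 -0.0007]
[0.62737041 0.15422412 0.36898487]
```

View pics/w9.png

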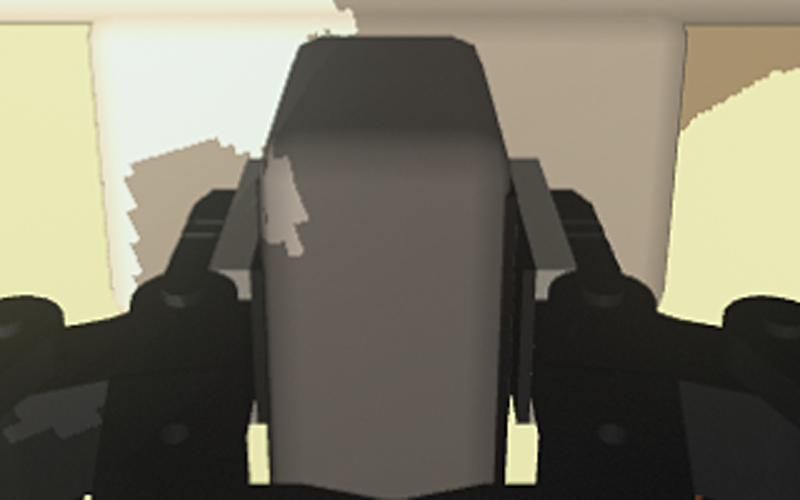

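```bash
python3 -c "
from go import *
print(robot.close_job());o=robot.get_obs();print(o['time'],o['ee_pos'],o['gripper_width'],o['force'])
"
```

```text
the job is handed in; nothing more can be done
None
the job is handed in; nothing more can be done
```

I squeezed the lock button into the grip, lifted the lamp until the 10 cm line was level with the collar top, and handed the job in still holding it there at 7.0 s. The mug, bottle and snips were never touched.

**Height:** the hand rose 99.7 mm from where it took the grip. The wrist pictures before and after the lift show no slip between pads and grip. In the side view the 5 cm line stood about 18.3 px above the collar, against 18.4 px expected for 50 mm, and the 10 cm line sat right at the collar edge. I first stopped about 1.5 mm low and raised it by that much. At about 2 mm per pixel, the picture confirms the height only to within 1–2 mm.

**Button:** the finger opening held at 31.4 mm under a 40 N grip, against the 32 mm given for the button right in.

**At rest:** joint speeds were about zero and the hand height was steady at 0.369 m at the last reading before hand-in. The wrist force was about 8 N.

**Disagreement:** the top and side views first put the grip about 4 mm away, sideways, from where the wrist view showed it. I followed the wrist view, and the fingers closed evenly on both faces. The closing itself left a brief vertical force of 5.4 N before the lift.

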